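# Screw down the loose wing nut of the book press

## Task

The pantry notebook lies in the small wooden screw press, but one of the press's two wing nuts stands loose, raised off the board. Push that nut round clockwise (seen from above) by its wings, stroke after stroke with a fingertip, until it is screwed fully down and stops against the board. Only push it, gently: do not grip the nut, lift or shift the press, loosen the nut that is already tight, or disturb the things standing around.

Things in the scene. Friction and masses are not known exactly. Their poses are not given: they have to be found in the camera images.
- press: Light wood book press, a notebook between its boards, 2.5 kg, loose on rubber feet: 150 x 170 mm, top of upper board 56 mm up. Origin: centre of underside; y axis along the line of the nuts. Steel rods 10 mm thick stand 31 mm out of the upper board at x = 0, y = +66 mm (loose nut) and -66 mm (tight nut); nothing else stands above it. Any yaw.
- loose_nut (a joint): Turn of the loose steel wing nut on its upright rod, rad: 0 = fully down (hard stop), positive = still to go (5.2 to 7.2 at the start); clockwise from above lowers it. Sinks 8 mm a turn; light drag of 0.03 N m; stays where left.
- loose_nut_axis (a point): Point on the loose nut's axis at mid-height of its wings: 26 mm above the upper board when fully down, higher while loose. Its x axis points along the wings. The two opposite upright wings are round ears, 5 mm thick, 22 mm across, centred 24 mm out (13 to 35 mm from the axis), reaching 11 mm above and below this point.
- loose_nut_wing (a point): Outer end of one wing of the loose nut, at mid-height, 35 mm from the axis; the other wing is opposite. Turns with the nut.
- tight_nut (a joint): Turn of the other, identical wing nut, in rad: 0 = fully down, as it stands at the start (drags alike, can be turned loose by pushing it counterclockwise).
- tight_nut_axis (a point): Point on the tight nut's axis at mid-height of its wings, 26 mm above the upper board.
- jigger: Steel double-cone bar measure, 43 mm wide, 70 mm high, standing loose; origin at the centre of its underside. Bystander.
- egg_cup: Metal footed egg cup, 46 mm wide, 60 mm high, standing loose; origin at the centre of its underside. Bystander.
- polish_tin: Low round patterned tin, 67 mm wide, 44 mm high, standing loose; origin at the centre of its underside. Bystander.

How it is judged:
At the end, for the whole second after the job is handed in: The loose wing nut is within 0.25 rad of its stop against the board, the other nut is still within 0.25 rad of its own, and the press stands level and at rest within 30 mm of where it stood (value of joint each of loose_nut, tight_nut below 0.25 rad and linear speed of press below 0.01 m/s and angle between press's own z axis and vertical below 0.05 rad and distance of press from where it was at the start of the episode below 0.03 m); the robot touches nothing.
It fails at once if the press is shifted by more than 30 mm or lifted (distance of press from where it was at the start of the episode above 0.03 m or height (world z) of press above 0.008 m or angle between press's own z axis and vertical above 0.1 rad).
It fails at once if the nut is gripped or forced (over 35 N between fingers and nut) (contact force between the fingers and loose_nut above 35 N).
It fails at once if the tight nut is loosened (value of joint tight_nut above 0.5 rad).
It fails at once if a bystander is moved (distance of any of jigger, egg_cup, polish_tin from where it was at the start of the episode above 0.02 m).
It also fails if it takes over 69 s, if anything falls off the work surface, if the arm or the gripper's body presses on something with over 40 N, if the wrist force passes 120 N, or if a joint passes its speed limit or range.

## Robot

A 6-joint arm with a two-finger parallel gripper is mounted at the origin on a cart in front of the work surface, level with it; the furniture and walls round the work are solid. World frame = base frame: x ahead of the robot, y to its left, z up, the work surface at z = 0. Lengths are in m, angles in rad, forces in N, time in s.
With the tool pointing down it reaches from about 0.375 to 0.975 m from the base axis. Payload 3.8 kg.
Tool frame: the origin (TCP) lies midway between the tips of the shut fingers; the grasp point (between the pads) lies 19 mm behind it; x points along the fingers, y is the direction in which the jaws open and shut, and the axes are right-handed (so a half turn about x gives the same grasp; the last joint's range is limited). The gripper opens to 88 mm and grips with 3 to 60 N. Pads are 18 mm wide; open, the fingers measure 123 mm over their backs; the gripper's body (75 mm by 187 mm) begins 45 mm behind the grasp point.
Start: joints at [-1.254, 0.264, 1.604, -0, 1.274, -0.037], TCP at [0.234, -0.633, 0.239] pointing down, gripper open.
Joint ranges: [-2.63, 2.63], [-0.94, 2.18], [0.31, 2.57], [-1.31, 4.45], [0, 2.66], [-2.55, 2.55]. Speed limits (rad/s): [2.57, 2.57, 3.14, 3.14, 3.14, 3.14].

## Interface

Orientations are given as a rotation vector (axis times angle).
In Python, from cell import manip, inverse_kinematics, cams, order gives the robot as it stands. Calls block until the motion is done:
- manip.move_pose(position, orientation): joint-space move of the TCP to a pose.
- manip.move_linear(position, rate=0.15, rot=None): straight line of the TCP; rot=None keeps the orientation; rate is the mean speed in m/s.
- manip.set_joints(angles): joint-space move.
- manip.set_gripper(opening, force=None): finger opening in m; force is the grip in N (None keeps the last); returns when the fingers have stopped.
- manip.dwell(seconds).
- inverse_kinematics(position, orientation): joint angles nearest the present ones, or None.
- manip.state(): the state.
- cams.capture(name): name is "side" or "top" or "wrist"; returns a dict with "image" (420x560x3 uint8, blue, green, red), "z_map" (420x560 float32, m along the optical axis (not along the pixel's ray), 0 where there is no reading), "intrinsics" (3x3 intrinsics, pixels), "position" and "orientation" of the camera in the world; the wrist camera has in their place "T_tool_cam" (4x4, takes a point from camera to tool coordinates, whose origin is the TCP and whose axes are the tool frame's). Camera axes: x right, y down, z forward; pixel columns grow to the right and rows downward; lengths in m; the calibration is good to about 2 mm. A picture is of the moment at which its call begins: read the wrist's pose just before it.
A pose or a line that the arm cannot do raises manip.IKError and nothing moves.
- order.close_job(): hands the job in, once; it reports no verdict.
The state is a dict: "clock": time; "joint_pos": joint angles; "joint_velocities": joint speeds; "tau": joint torques, N m; "tool_pos": TCP position; "tcp_rot": TCP orientation; "contact_force": force on the tool from outside, world axes, zero at the start; "moment": the same for the moment, N m; "gripper_width": finger opening in m.
Only numpy, scipy, OpenCV 4.12 (cv2) and the standard library are available. Lean on these libraries where they do the work, as an engineer would, in place of code of your own. Each camera call takes 0.05 s, during which the arm holds its last target.

## Working session

There is one attempt and no reset: what is moved stays moved. The work goes in short steps, each a Python script; the robot and the scene stay as the last script left them, time stands still between calls to the robot, and variables do not carry over. Pictures are saved under pics/ and viewed, and the job is handed in when it is done.

```bash
ls; mkdir -p pics
python3 - <<'E'
from cell import manip, cams
import cv2,numpy as np
for n in("side","top"):
    c=cams.capture(n); cv2.imwrite(f"pics/{n}0.png",c["image"]); np.savez(f"{n}0.npz",**c)
    print(n,c["position"],c["orientation"],c["intrinsics"])
s=manip.state();print(s["clock"],s["tool_pos"],s["tcp_rot"],s["gripper_width"])
E
```

```text
pics
side [-0.68432852 -0.33450349  0.75920274] [-1.77572063  1.20907675 -0.68983297] [[443.86953775   0.         277.03641834]
 [  0.         443.86953775 205.46850295]
 [  0.           0.           1.        ]]
top [0.314506   0.16820956 1.29318621] [-2.14809697  2.18907275 -0.12033922] [[382.17257732   0.         278.96363999]
 [  0.         382.17257732 213.57308463]
 [  0.           0.           1.        ]]
0.1 [ 0.23368552 -0.63260165  0.23752846] [ 2.02936074  0.3648905  -2.02992288] 0.08796950836993735
```

View pics/side0.png

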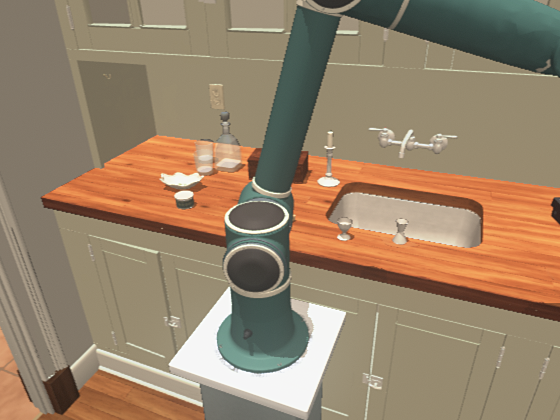

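View pics/top0.png

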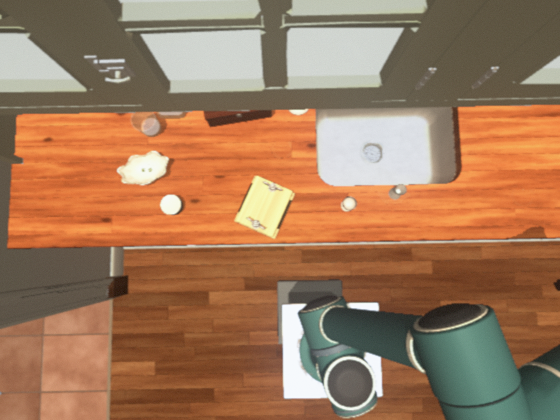

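The top view shows the press at about (265,207), with nuts near (272,187) and (257,223). The jigger and egg cup stand to its right at (398,190) and (348,203), and the tin is at (171,204). I'll enlarge the press.

```bash
cat > h.py <<'E'
import numpy as np,cv2
from scipy.spatial.transform import Rotation as R
def pt(c,u,v,z=None,zw=None):
    K=c["intrinsics"];Rm=R.from_rotvec(c["orientation"]).as_matrix();p=c["position"]
    d=Rm@np.array([(u-K[0,2])/K[0,0],(v-K[1,2])/K[1,1],1])
    if zw is not None: return p+d*(zw-p[2])/d[2]
    if z is None: z=c["z_map"][int(round(v)),int(round(u))]
    return p+d*z
def proj(c,P):
    K=c["intrinsics"];Rm=R.from_rotvec(c["orientation"]).as_matrix()
    q=Rm.T@(np.asarray(P)-c["position"]);return K[0,0]*q[0]/q[2]+K[0,2],K[1,1]*q[1]/q[2]+K[1,2]
E
python3 - <<'E'
from h import *
c=dict(np.load("top0.npz"))
im=c["image"]
cv2.imwrite("pics/topc.png",cv2.resize(im[165:250,220:310],None,fx=7,fy=7,interpolation=cv2.INTER_CUBIC)[:600])
Rm=R.from_rotvec(c["orientation"]).as_matrix();K=c["intrinsics"]
v,u=np.mgrid[0:420,0:560];z=c["z_map"]
P=np.stack([(u-K[0,2])/K[0,0]*z,(v-K[1,2])/K[1,1]*z,z],-1)@Rm.T+c["position"]
H=P[...,2]
print(H[165:250:6,220:310:6].round(3))
np.save("P.npy",P)
m=(H>0.065)&(H<.12)
sub=np.zeros_like(m);sub[170:245,230:300]=1
vv,uu=np.where(m&sub)
for a,b in zip(vv,uu): print(a,b,P[a,b].round(3))
E
```

```text
[[ 1.000e-03 -1.000e-03 -1.000e-03  4.000e-03  5.000e-03  6.000e-03
   7.000e-03  4.000e-03  0.000e+00  3.000e-03 -2.000e-03  1.000e-03
  -2.000e-03  5.000e-03  8.000e-03]
 [ 3.000e-03  6.000e-03  5.000e-03  2.000e-03  9.000e-03 -3.000e-03
   2.000e-03  3.000e-03  9.000e-03  7.000e-03  1.000e-03  3.000e-03
   0.000e+00  3.000e-03  4.000e-03]
 [ 1.000e-03 -0.000e+00 -1.000e-03  3.000e-03  3.000e-03  4.000e-03
   5.500e-02  0.000e+00  4.000e-03  1.000e-03  1.000e-03 -0.000e+00
   3.000e-03 -0.000e+00 -1.000e-03]
 [ 8.000e-03  8.000e-03  2.000e-03  2.000e-03  6.000e-03  4.000e-02
   5.800e-02  5.800e-02  5.900e-02  5.000e-02 -3.000e-03  5.000e-03
   7.000e-03  0.000e+00  1.293e+00]
 [ 4.000e-03  3.000e-03  1.000e-03  3.000e-03  4.000e-03  6.100e-02
   5.800e-02  6.300e-02  6.100e-02  6.400e-02  9.400e-02  5.700e-02
  -2.000e-03  4.000e-03  4.000e-03]
 [ 2.000e-03  7.000e-03  4.000e-03 -3.000e-03  5.000e-03  5.800e-02
   5.800e-02  6.000e-02  6.300e-02  6.500e-02  6.100e-02  6.000e-02
   3.200e-02  7.000e-03  5.000e-03]
 [ 4.000e-03 -3.000e-03 -1.000e-03  4.000e-03  5.600e-02  5.800e-02

[... 4784 characters left out ...]

225 253 [0.409 0.245 0.083]
225 254 [0.409 0.242 0.079]
225 255 [0.409 0.239 0.082]
225 256 [0.409 0.235 0.084]
225 257 [0.408 0.232 0.086]
225 258 [0.409 0.229 0.084]
225 259 [0.407 0.225 0.099]
226 253 [0.406 0.245 0.074]
226 254 [0.406 0.242 0.081]
226 255 [0.406 0.239 0.077]
226 256 [0.406 0.236 0.071]
226 257 [0.406 0.233 0.073]
226 258 [0.405 0.228 0.093]
226 259 [0.404 0.225 0.097]
226 260 [0.404 0.222 0.101]
227 254 [0.403 0.242 0.072]
227 255 [0.403 0.239 0.071]
227 256 [0.403 0.236 0.07 ]
227 260 [0.4   0.222 0.107]
227 261 [0.401 0.219 0.101]
227 262 [0.401 0.216 0.102]
228 261 [0.398 0.219 0.096]
228 262 [0.398 0.216 0.096]
228 263 [0.398 0.213 0.095]
229 263 [0.395 0.213 0.096]
```

View pics/topc.png

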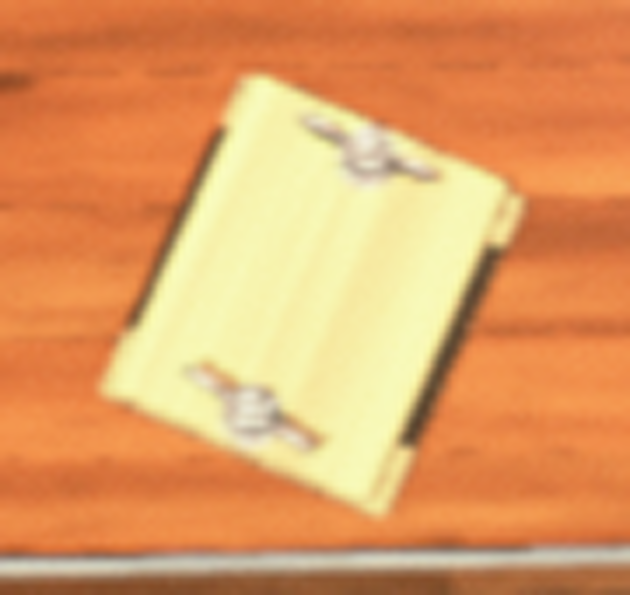

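The wing tops measure about 0.10 m on the near nut and 0.093 m on the far one, so the near nut at about (0.414,0.239) is the loose one. The spacing of 0.131 m agrees with the given 132 mm. Next I'll check the joint range for the strokes and take a wrist view.

```bash
cat >> h.py <<'E'
def rot(a):  # tool down, tool y at world angle a
    x=np.array([0,0,-1.]);y=np.array([np.cos(a),np.sin(a),0]);z=np.cross(x,y)
    return R.from_matrix(np.stack([x,y,z],1)).as_rotvec()
def wc(c,s):
    T=np.eye(4);T[:3,:3]=R.from_rotvec(s["tcp_rot"]).as_matrix();T[:3,3]=s["tool_pos"]
    M=T@c["T_tool_cam"];c=dict(c);c["position"]=M[:3,3];c["orientation"]=R.from_matrix(M[:3,:3]).as_rotvec();return c
E
python3 - <<'E'
from h import *
from cell import manip,cams,inverse_kinematics
for d in range(-360,361,30):
    q=inverse_kinematics([0.41,0.24,0.09],rot(np.deg2rad(d)));print(d,None if q is None else np.round(q,2))
s=manip.state();c=cams.capture("wrist");print(c["T_tool_cam"].round(3),c["intrinsics"])
M=R.from_rotvec(s["tcp_rot"]).as_matrix();print(M.round(2))
E
```

```text
-360 [ 0.48  0.03  2.17 -0.    0.94  0.48]
-330 [ 0.48  0.03  2.17  0.    0.94 -0.05]
-300 [ 0.48  0.03  2.17 -0.    0.94 -0.57]
-270 [ 0.48  0.03  2.17 -0.    0.94 -1.09]
-240 [ 0.48  0.03  2.17 -0.    0.94 -1.62]
-210 [ 0.48  0.03  2.17 -0.    0.94 -2.14]
-180 None
-150 None
-120 None
-90 [ 0.48  0.03  2.17 -0.    0.94  2.05]
-60 [ 0.48  0.03  2.17 -0.    0.94  1.52]
-30 [0.48 0.03 2.17 0.   0.94 1.  ]
0 [ 0.48  0.03  2.17 -0.    0.94  0.48]
30 [ 0.48  0.03  2.17  0.    0.94 -0.05]
60 [ 0.48  0.03  2.17 -0.    0.94 -0.57]
90 [ 0.48  0.03  2.17 -0.    0.94 -1.09]
120 [ 0.48  0.03  2.17 -0.    0.94 -1.62]
150 [ 0.48  0.03  2.17 -0.    0.94 -2.14]
180 None
210 None
240 None
270 [ 0.48  0.03  2.17 -0.    0.94  2.05]
300 [ 0.48  0.03  2.17 -0.    0.94  1.52]
330 [0.48 0.03 2.17 0.   0.94 1.  ]
360 [0.48 0.03 2.17 0.   0.94 0.48]
[[ 0.001 -0.323  0.946 -0.146]
 [ 1.    -0.001 -0.001 -0.   ]
 [ 0.001  0.946  0.323 -0.084]
 [ 0.     0.     0.     1.   ]] [[295.03743886   0.         280.67061988]
 [  0.         295.03743886 206.25379243]
 [  0.           0.           1.        ]]
[[-0.    0.35 -0.94]
 [ 0.   -0.94 -0.35]
 [-1.   -0.   -0.  ]]
```

Run:
```python
from h import *
from cell import manip,cams
manip.move_pose([0.42,0.24,0.24],rot(np.deg2rad(60)))
manip.set_gripper(0.0,10)
s=manip.state();c=cams.capture("wrist");c=wc(c,s);np.savez("w1.npz",**c)
cv2.imwrite("pics/w1.png",c["image"]);print(s["clock"],s["gripper_width"],s["contact_force"],s["tool_pos"],c["position"])
P=[.414,.239,.107];print(proj(c,P))
```

```text
4.575 0.0006309883430071526 [-0.19938269 -0.05397397 -0.28374223] [0.42000781 0.24001053 0.24000701] [0.34655683 0.28235041 0.38606879]
(np.float64(276.77492680220945), np.float64(192.02366964798472))
```

View pics/w1.png

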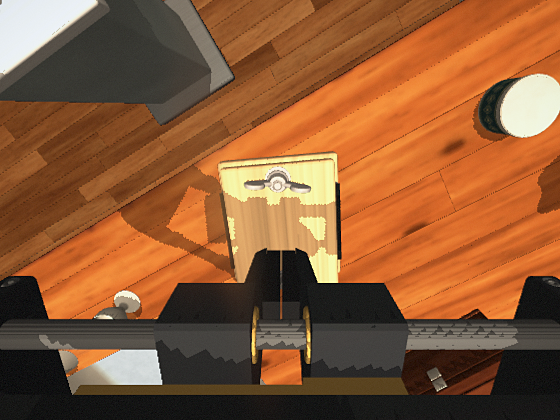

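The loose nut is at about (278,183), with wings from (246,184) to (309,188). The shut fingers are at (281,250), and nothing else is close. I'll enlarge this view.

Run:
```python
from h import *
c=dict(np.load("w1.npz"))
cv2.imwrite("pics/w1c.png",cv2.resize(c["image"][145:215,230:330],None,fx=8,fy=8,interpolation=cv2.INTER_CUBIC))
```

```text
(no output)
```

View pics/w1c.png

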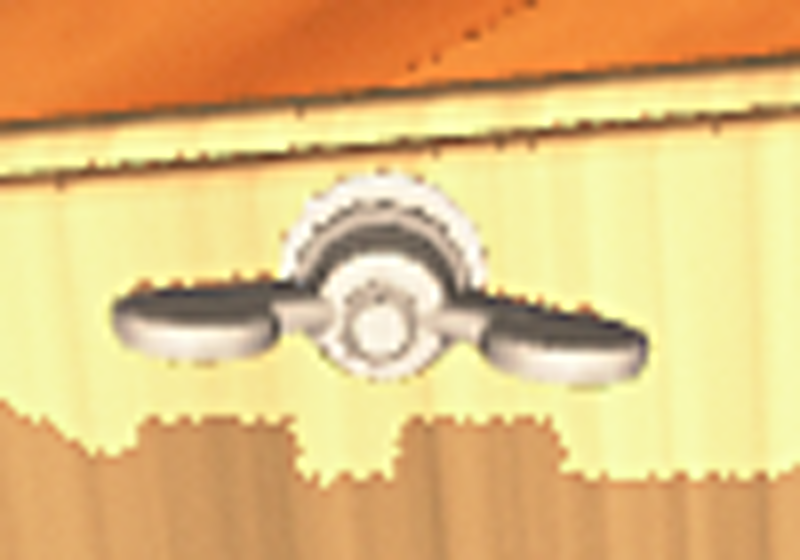

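Run:
```python
from h import *
c=dict(np.load("w1.npz"))
a=pt(c,277.5,185.6,zw=.087);l=pt(c,244,185,zw=.09);r=pt(c,310.9,189.75,zw=.09)
d=l-r;print(a,l,r,(l+r)/2,np.linalg.norm(d),np.rad2deg(np.arctan2(d[1],d[0])))
# board left/right edges top-left corner area check; top view
t=dict(np.load("top0.npz"));print(pt(t,255.7,224,zw=.09),pt(t,272.6,186.9,zw=.087))
```

```text
[0.41318653 0.24007166 0.087     ] [0.39460317 0.21082514 0.09      ] [0.43376904 0.26831847 0.09      ] [0.41418611 0.23957181 0.09      ] 0.06956614859349836 -124.26365609634341
[0.41140861 0.23580944 0.09      ] [0.52959714 0.18045568 0.087     ]
```

Axis at (0.4135, 0.2400), wings along 55.7°/235.7°. The measured span is 69.6 mm against 70 given. About 351° remains if the stop aligns the wings like the tight nut's. First stroke:

```bash
cat >> h.py <<'E'
A=np.array([.4135,.2400])
def pose(psi,off=11.5e-3,r=.035,z=.080,amin=-113):
    t=np.deg2rad(psi);p=A+r*np.array([np.cos(t),np.sin(t)])+off*np.array([-np.sin(t),np.cos(t)])
    return np.array([p[0],p[1],z]),rot(np.deg2rad(max(psi,amin)))
E
python3 - <<'E'
from h import *
from cell import manip,cams
W=55.7
p,o=pose(W,off=.019,z=.15);manip.move_pose(p,o)
p,o=pose(W,off=.019);manip.move_linear(p,rate=.08)
b=manip.state()["contact_force"]
print(manip.state()["clock"],b)
for psi in list(np.arange(W,-108,-12))+[-108]:
    p,o=pose(psi);manip.move_linear(p,rate=.05,rot=o)
    s=manip.state();f=s["contact_force"]-b
    print(round(psi,1),round(s["clock"],2),f.round(1))
    if np.linalg.norm(f)>10: print("STOP");break
c=wc(cams.capture("wrist"),s);np.savez("w2.npz",**c);cv2.imwrite("pics/w2.png",c["image"])
E
```

```text
6.125 [-0.27968588  0.22869894  0.89074128]
55.7 6.42 [ 0.7 -0.3 -0.2]
43.7 6.78 [ 1.  -1.1 -0.7]
31.7 7.14 [ 0.   0.6 -1.5]
19.7 7.5 [ 0.1  0.1 -0.8]
7.7 7.86 [ 0.7  0.5 -1.3]
-4.3 8.22 [ 0.   0.8 -1.2]
-16.3 8.57 [ 0.8 -0.5 -1.7]
-28.3 8.93 [-0.4  0.2 -1.5]
-40.3 9.29 [ 0.6  0.5 -1.2]
-52.3 9.65 [ 0.9  0.2 -0.6]
-64.3 10.01 [ 0.8 -0.2 -0.7]
-76.3 10.37 [ 0.2  0.7 -0.9]
-88.3 10.72 [ 0.6 -0.6 -0.7]
-100.3 11.08 [ 0.7 -0.5 -0.6]
-108 11.37 [ 0.1 -0.1 -1.9]
```

View pics/w2.png

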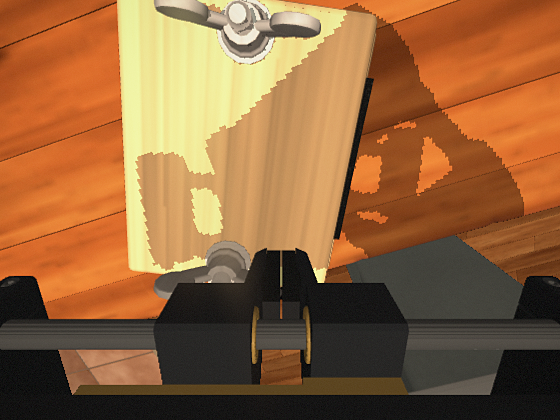

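The loose nut is at about (225,262) with its free wing at (165,285). It has turned with the finger, and forces stayed around 1–2 N. I'll back off, raise the tool, and check the angle before stroke 2.

Run:
```python
from h import *
from cell import manip,cams
p,o=pose(-108,off=.019);manip.move_linear(p,rate=.08)
p,o=pose(-108,off=.019,z=.15);manip.move_linear(p,rate=.12)
manip.move_pose([0.42,0.24,0.22],rot(np.deg2rad(70)))
s=manip.state();c=wc(cams.capture("wrist"),s);np.savez("w3.npz",**c);print(s["clock"])
u,v=map(int,proj(c,[*A,.09]));print(u,v);u0,v0=max(u-55,0),max(v-40,0);print(u0,v0)
cv2.imwrite("pics/w3.png",cv2.resize(c["image"][v0:v0+75,u0:u0+100],None,fx=8,fy=8,interpolation=cv2.INTER_CUBIC))
```

```text
14.9583
278 191
223 151
```

View pics/w3.png

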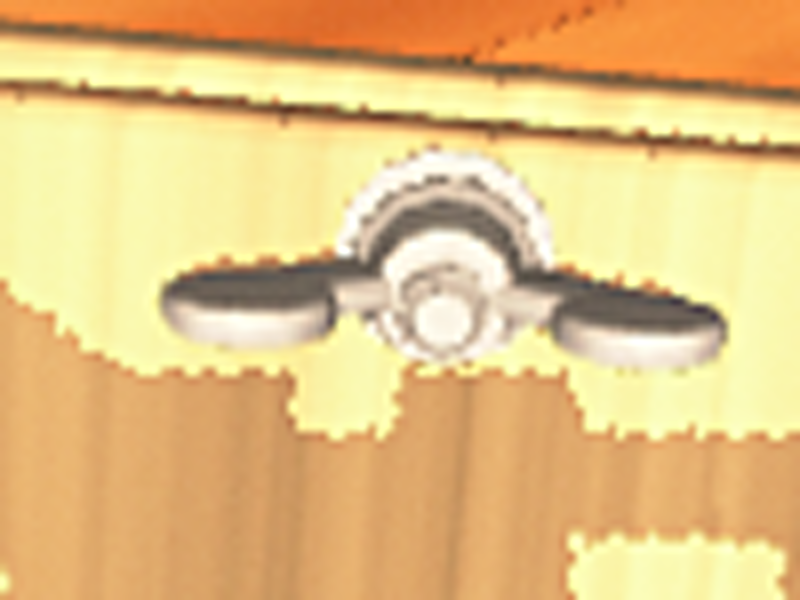

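Run:
```python
from h import *
c=dict(np.load("w3.npz"))
f=lambda u,v,z:pt(c,223+u/8,151+v/8,zw=z)
a=f(440,320,.087);l=f(162,305,.086);r=f(725,335,.086);d=r-l
e=f(800,148,.056)-f(0,85,.056)
an=lambda d:np.rad2deg(np.arctan2(d[1],d[0]))
print(a,(l+r)/2,np.linalg.norm(d),an(d),an(e))
```

```text
[0.41355425 0.23949571 0.087     ] [0.4139941  0.23986263 0.086     ] 0.06938229287598484 66.7515518448814 65.37281899245643
```

The wing now measures 66.8° and the board edge 65.4°, so about 181° remains. That fits 350° at the start, and the contact leads my model by about 5°. Now stroke 2, with small force-checked steps towards the stop.

Run:
```python
from h import *
from cell import manip,cams
W=72
p,o=pose(W,off=.021,z=.15);manip.move_pose(p,o)
p,o=pose(W,off=.021);manip.move_linear(p,rate=.08)
b=manip.state()["contact_force"]
print(manip.state()["clock"],b)
prev=[]
for psi in list(np.arange(W,-96,-12))+list(np.arange(-97,-118,-1.)):
    p,o=pose(psi);manip.move_linear(p,rate=.05 if psi>-97 else .02,rot=o)
    if psi<-96: manip.dwell(.1)
    s=manip.state();f=s["contact_force"]-b
    print(round(psi,1),round(s["clock"],2),f.round(1),np.round(s["moment"],2))
    if np.linalg.norm(f[:2])>4.5: print("STOP");break
print(s["tool_pos"],p)
```

```text
16.4583 [ 0.06432926 -0.23280149  0.77734891]
72 16.8 [-0.4  0.  -0.6] [ 0.02 -0.14 -0.01]
60 17.16 [-1.4  0.4 -1. ] [ 0.03 -0.05 -0.06]
48 17.52 [-0.7  0.7 -0.2] [ 0.07 -0.07 -0.02]
36 17.88 [-0.2  0.7 -1.1] [ 0.11 -0.08  0.01]
24 18.23 [-0.7  1.7 -1.1] [ 0.11 -0.11 -0.  ]
12 18.59 [-0.4  1.3 -1.5] [ 0.08 -0.08 -0.04]
0 18.95 [ 0.8  1.4 -1. ] [ 0.1  -0.12 -0.02]
-12 19.31 [-0.3  0.6 -0.4] [ 0.02 -0.06  0.05]
-24 19.67 [ 0.7  0.9 -1.9] [ 0.02 -0.1   0.04]
-36 20.02 [ 0.7  0.4 -1.6] [ 0.03 -0.15  0.02]
-48 20.38 [ 1.  -0.  -0.9] [ 0.02 -0.11  0.02]
-60 20.74 [ 0.5 -0.1 -1.1] [ 0.02 -0.07 -0.01]
-72 21.1 [ 0.1  0.3 -1.4] [-0.01 -0.03  0.03]
-84 21.46 [-0.3  0.6 -0.7] [ 0.04 -0.02  0.03]
-97.0 22.12 [ 0.2 -0.2 -0.6] [ 0.02 -0.17 -0.05]
-98.0 22.48 [ 1.4  0.4 -2. ] [ 0.07 -0.24 -0.02]
-99.0 22.82 [ 1.1  0.1 -1.5] [ 0.05 -0.21 -0.04]
-100.0 23.18 [ 1.  -0.6 -1.1] [ 0.04 -0.2  -0.07]
-101.0 23.52 [ 1.1 -0.3 -1.5] [-0.   -0.21 -0.06]
-102.0 23.88 [ 2.3  0.3 -1.8] [ 0.05 -0.17  0.01]
-103.0 24.23 [ 1.3 -0.3 -1.1] [ 0.02 -0.19 -0.01]
-104.0 24.57 [ 1.6 -0.4 -1.7] [ 0.04 -0.19 -0.02]
-105.0 24.93 [ 1.4  0.2 -2.2] [ 0.04 -0.2  -0.01]
-106.0 25.27 [ 0.3  0.8 -1.1] [ 0.02 -0.15  0.02]
-107.0 25.62 [ 1.2  0.9 -1.5] [ 0.07 -0.17 -0.03]
-108.0 25.98 [ 1.  -0.8 -2. ] [ 0.04 -0.18 -0.03]
-109.0 26.32 [ 0.7 -0.8 -2.1] [ 0.05 -0.24  0.02]
-110.0 26.68 [ 0.9  0.3 -1.6] [-0.04 -0.2  -0.02]
-111.0 27.02 [ 2.5 -0.9 -2.4] [-0.06 -0.39 -0.06]
-112.0 27.38 [ 3.5 -1.  -3.3] [-0.19 -0.66 -0.01]
-113.0 27.73 [ 5.8 -1.6 -4.4] [-0.25 -0.9  -0.07]
STOP
[0.41112348 0.20320449 0.08014013] [0.41041022 0.20328892 0.08      ]
```

The force began rising at -111°, as predicted for the stop. I'll back off, raise the tool and look.

Run:
```python
from h import *
from cell import manip,cams
p,o=pose(-113,off=.019);manip.move_linear(p,rate=.06)
p,o=pose(-113,off=.019,z=.15);manip.move_linear(p,rate=.12)
manip.move_pose([0.42,0.24,0.22],rot(np.deg2rad(70)))
s=manip.state();c=wc(cams.capture("wrist"),s);np.savez("w4.npz",**c);print(s["clock"])
cv2.imwrite("pics/w4.png",cv2.resize(c["image"][151:226,223:323],None,fx=8,fy=8,interpolation=cv2.INTER_CUBIC))
c=cams.capture("top");cv2.imwrite("pics/t4.png",c["image"])
```

```text
31.3667
```

View pics/w4.png

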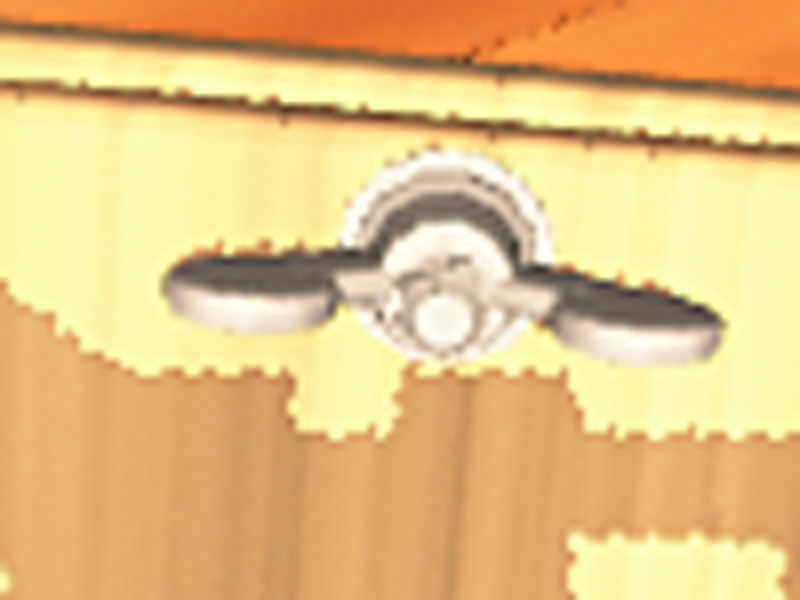

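View pics/t4.png

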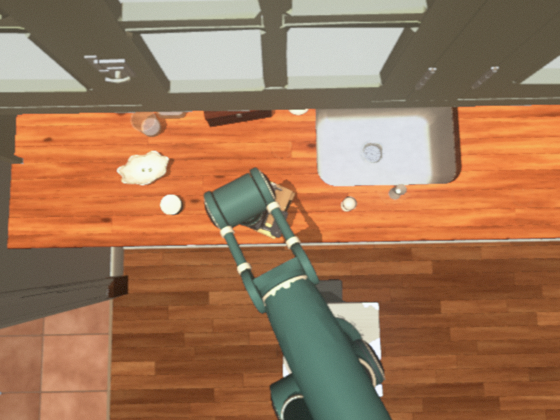

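The wing ends at (162,290) and (722,328) run parallel to the board edge, within about 1°. The nut has sunk since the last view. The press edge is on the same pixels as before, and the tin, egg cup and jigger are unchanged in the top view. I'm handing it in.

Run:
```python
from cell import manip,order
print(manip.state()["clock"]);order.close_job()
```

```text
31.4667
the job is handed in; nothing more can be done
```

The loose wing nut is screwed down against its stop, and I handed the job in at 31.5 s of the 69 s allowed. No verdict was reported back.

I pushed the nut clockwise with the shut fingertips in two strokes, about 169° and then 181°.

- **Forces:** Sideways force stayed around 1–2 N while the nut turned. It rose to about 6 N where I expected the stop, and I stopped pushing there.
- **Nut:** In the last wrist picture its wings lie within about 1° of the board edge, which I took as the fully-down direction, and it sits visibly lower.
- **Press:** Its edge is on the same pixels as before stroke 2. I compared it only between those two views.
- **Bystanders:** The jigger, egg cup and tin look unchanged in the top view.
- **Tight nut:** I did not re-measure it at the end because the arm hid it from the top camera. The fingers never came near it.

One check disagreed with my model. After stroke 1 the wing was about 5° further round than I had commanded, and I allowed for that in stroke 2.

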